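# Turn the condiment turntable to bring the salt to the arrow

### The arm

A 6-joint arm with a two-finger parallel gripper is mounted at the origin on a cart in front of the work surface, level with it; the furniture and walls round the work are solid. World frame = base frame: x ahead of the robot, y to its left, z up, the work surface at z = 0. Lengths are in m, angles in degrees, forces in N, time in s.
With the tool pointing down it reaches from about 0.3 to 0.85 m from the base axis. Payload 5.4 kg.
Tool frame: the origin (TCP) lies midway between the tips of the shut fingers; the grasp point (between the pads) lies ctrl.grip_point_offset behind it (ctrl.grip_point_offset is the distance from the TCP to the grasp point, in m); z points along the fingers, y is the line along which they close (so a half turn about z gives the same grasp; the last joint's range is limited). The gripper opens to 85 mm and grips with 20 to 120 N. Pads are 22 mm wide; open, the fingers measure 114 mm over their backs; the gripper's body (76 mm by 85 mm) begins 54 mm behind the grasp point. The pads swing forward as they close: fully open they stand 13 mm farther back than shut.
Start: joints at [53.623, 9.076, 91.501, -0, 79.423, -12.038], TCP at [0.237, 0.524, 0.231] pointing down, gripper open.
Joint ranges: [-166.64, 166.64], [-54.1, 131.32], [10.49, 154.53], [-73.88, 253.88], [9.74, 151.15], [-171.62, 171.62]. Speed limits (degrees/s): [147.25, 147.25, 180, 180, 180, 180].

### API

Orientations are given as [roll, pitch, yaw] about the fixed x, y, z axes, in that order (R = Rz(yaw) Ry(pitch) Rx(roll)).
In Python, from cell import ctrl gives the robot as it stands.
- The arm moves only by the tool apply_moves, never from a script. Its argument "deltas" is a list of rows, each a list of 6 numbers: the shift along the tool's x, y, z in mm, then the turn, a rotation vector about the tool's x, y, z in rad. A call has exactly 8 rows; each row shifts and turns the commanded pose from where the row before left it, along the tool's axes as they then stand; what a row does not reach is not made up. A row lasts 1/8 s, in which the tool goes at most 62.5 mm and 10.7 degrees, less where a joint would pass 70% of its speed; a pose out of reach is approached as far as the arm can. A call is refused whole if a number of a shift passes 62.5 or a number of a turn 0.188, either way. A call with a gripper value outside its range is refused whole. "grip" is the closure, from -1 (fully open) to 1 (shut), set as the call begins (left out, the last holds). The fingers move at their own pace and stop on an object; "newtons" is the grip in N (left out, the last holds). Time passes only in rows, so rows that do not move let the fingers close, or fill a call up. It gives the time, the measured TCP pose, the force, the opening and the grip force at its end, in the units of the state.
- ctrl.sense(): the state, without advancing time (a new reading comes with each control period).
- ctrl.grab_frame(name): name is "scene" or "top"; returns (picture, depth): 400x640x3 uint8, red, green, blue; 400x640 float32, m along the optical axis (not along the pixel's ray), 0 where there is no reading.
- ctrl.get_calibration(name): a dict with "mtx" (3x3 intrinsics, pixels), "D" ([k1, k2, p1, p2, k3] as OpenCV has them; the pictures are not rectified), "T" (4x4, takes a point from camera to world coordinates). Camera axes: x right, y up, looking along -z (the intrinsics and any distortion apply to the point x, -y, -z); pixel columns grow to the right and rows downward; lengths in m; the calibration is good to about 2 mm. A picture is of the moment at which its call begins. get_calibration takes no time and is no camera call.
- ctrl.job_done(): hands the job in; it is judged then, once.
The state is a dict: "clock": time; "q": joint angles; "qd": joint speeds; "joint_efforts": joint torques, N m; "position": TCP position; "orientation": TCP orientation; "force": force on the tool from outside, world axes, zero at the start; "ft_torque": the same for the moment, N m; "gripper_width": opening from 0.0 (shut) to 1.0 (fully open); "gripper_force": force on a finger pad.
Only numpy, scipy, OpenCV 4.12 (cv2) and the standard library are available. Lean on these libraries where they do the work, as an engineer would, in place of code of your own. Each camera call takes 0.05 s, during which the arm holds its last target. There are 200 camera calls.

### The job

Bring the salt shaker on the wooden condiment turntable round to the red arrow: turn the turntable, either way, by pushing its blue paddles with a fingertip until the salt shaker stands exactly in line with the arrow, and leave it standing there. Push only: do not grip a paddle, do not touch or lift the shakers and the cup on the turntable or let them tip, and leave the soup bowl, the steel cup and the timer beside it where they are.

Things in the scene. Friction and masses are not known exactly. Their poses are not given: they have to be found in the camera images.
- base_plate: white plate fixed to the worktop under a round wooden turntable. Origin on the worktop, exactly on the turntable's upright axis. A tongue 44 mm wide and 6 mm thick leaves it along its own -x axis, out to 182 mm from the axis, and carries the red arrow, which points inward. The plate cannot move
- arrow_spot (a point): the place in line with the red arrow, 58 mm from the turntable's axis, 20 mm above the worktop: where the salt shaker's foot has to come
- turntable (a joint): turn of the turntable in rad, 0 at the start of every run, growing counter-clockwise seen from above; stops at 6.3 and -6.3. A stiff bearing: it turns under a push of about 1.5 to 3 N at a paddle and stays where the push leaves it, with no spring back and only a degree or so of coasting after a slow push
- turntable_top (a point): centre of the wooden turntable's top (disc 200 mm across, 20 mm above the worktop); turns with it. Round sockets 14 mm high, 120 degrees apart, centres 58 mm from the axis, hold (counter-clockwise seen from above) the salt shaker, sauce cup and starch shaker. In the middle is a steel button, its top 56 mm above the worktop
- salt_shaker: salt shaker with white contents and grey domed top, 44 mm across, 90 mm tall, loose in its socket with 1.5 mm play all round; origin at the centre of its foot, 20 mm above the worktop, 58 mm from the axis; top at 110 mm
- sauce_cup: small steel sauce cup, 64 mm across, 51 mm tall, loose in its socket on the turntable; origin at the centre of its foot
- starch_shaker: steel starch shaker, 69 mm across, 102 mm tall, loose in its socket on the turntable; origin at the centre of its foot; top at 122 mm above the worktop
- paddle0_ccw: counter-clockwise half of the blue upright push paddle between salt shaker and sauce cup, 60 degrees counter-clockwise of the salt shaker. The whole paddle is 24 mm wide (radially), 12 mm thick, from 19 to 85 mm above the worktop. Origin in the middle of the whole paddle, 115 mm from the axis; x points outward, y counter-clockwise; this half's face is at y = +6 mm
- paddle0_cw: clockwise half of the same paddle, same origin and axes; its pushing face is at y = -6 mm
- paddle1_ccw: counter-clockwise half of the blue upright push paddle between sauce cup and starch shaker, 180 degrees counter-clockwise of the salt shaker. The whole paddle is 24 mm wide (radially), 12 mm thick, from 19 to 85 mm above the worktop. Origin in the middle of the whole paddle, 115 mm from the axis; x points outward, y counter-clockwise; this half's face is at y = +6 mm
- paddle1_cw: clockwise half of the same paddle, same origin and axes; its pushing face is at y = -6 mm
- paddle2_ccw: counter-clockwise half of the blue upright push paddle between starch shaker and salt shaker, 300 degrees counter-clockwise of the salt shaker. The whole paddle is 24 mm wide (radially), 12 mm thick, from 19 to 85 mm above the worktop. Origin in the middle of the whole paddle, 115 mm from the axis; x points outward, y counter-clockwise; this half's face is at y = +6 mm
- paddle2_cw: clockwise half of the same paddle, same origin and axes; its pushing face is at y = -6 mm
- soup_bowl: red and black soup bowl, 97 mm across, 69 mm tall, loose on the worktop left of the turntable; origin at its foot. A bystander
- steel_cup: steel cup, 72 mm across, 63 mm tall, loose on the worktop right of the turntable; origin at its foot. A bystander
- timer: white kitchen timer, 62x62x20 mm, lying loose on the worktop, front left; origin at its underside. A bystander
There are look-alikes about, which are no part of the job. Leave any turquoise look-alike of the starch_shaker alone. Leave any yellow look-alike of the salt_shaker alone.

How it is judged:
By the outcome, as a careful person would: the job done as asked, in the order asked, and still so for the second after the job is handed in, with the robot touching nothing.
It also fails if it takes over 48 s, if anything falls off the work surface, if the arm or the gripper's body presses on something with over 40 N, if the wrist force passes 120 N, or if a joint passes its speed limit or range.

## Working session

There is one attempt and no reset: what is moved stays moved. The work goes in short steps, Python scripts to look and compute and a tool call to move; the robot and the scene stay as the last step left them, time stands still between calls to the robot, and variables do not carry over. Pictures are saved under pics/ and viewed, at most 10 in all, crops included, and the job is handed in when it is done.

Besides the shell and the picture viewer there is one more tool, called as a command line: name --pt "numbers of a row" for each row, then --argument value for the rest. apply_moves: Moves the arm, as the interface text tells. Its arguments: {"type":"object","properties":{"deltas":{"type":"array"},"grip":{"type":"number"},"newtons":{"type":"number"}},"required":["deltas"]}

```bash
mkdir -p pics; cat > h.py <<'E'
import numpy as np, cv2
from cell import ctrl
def grab(n,f):
    p,d=ctrl.grab_frame(n); cv2.imwrite(f'pics/{f}.png',cv2.cvtColor(p,cv2.COLOR_RGB2BGR)); np.save(f'pics/{f}.npy',d); return p,d
def ray(n,uv):
    c=ctrl.get_calibration(n); u=cv2.undistortPoints(np.float64(uv).reshape(-1,1,2),np.array(c['mtx']),np.array(c['D'])).reshape(-1,2)
    T=np.array(c['T']); d=np.c_[u[:,0],-u[:,1],-np.ones(len(u))]@T[:3,:3].T
    return T[:3,3],d
def onz(n,uv,z):
    o,d=ray(n,uv); return o+d*((z-o[2])/d[:,2])[:,None]
def withdepth(n,uv,dep):
    o,d=ray(n,uv); return o+d*np.float64(dep).reshape(-1,1)
E
python3 - <<'E'
from h import *
for n in('scene','top'):
    grab(n,n+'0'); c=ctrl.get_calibration(n); print(np.round(c['T'],3).tolist(),np.round(c['mtx'],1).tolist(),c['D'])
print(ctrl.sense(),ctrl.grip_point_offset)
E
```

```text
[[0.793, 0.452, -0.409, -0.053], [-0.609, 0.567, -0.554, -0.787], [-0.019, 0.689, 0.725, 1.136], [0.0, 0.0, 0.0, 1.0]] [[467.0, 0.0, 321.4], [0.0, 467.0, 195.2], [0.0, 0.0, 1.0]] [-0.0351733  0.         0.         0.         0.       ]
[[-0.012, 0.981, -0.192, 0.321], [-1.0, -0.015, -0.015, 0.024], [-0.017, 0.191, 0.981, 1.271], [0.0, 0.0, 0.0, 1.0]] [[487.8, 0.0, 327.1], [0.0, 487.8, 204.5], [0.0, 0.0, 1.0]] [-0.0130336  0.         0.         0.         0.       ]
{'clock': 0.1, 'q': array([ 5.36240605e+01,  9.10974080e+00,  9.15655855e+01,  9.92864239e-04,
        7.94240049e+01, -1.20392997e+01]), 'qd': array([ 0.14003479, -0.03111054, -0.33655241,  0.14414137,  0.06332816,
        0.01709576]), 'joint_efforts': array([-3.41405203e-04, -3.96988678e+01, -3.32339823e+01, -2.30017185e-04,
        4.13529400e-03, -2.63725843e-05]), 'position': array([0.23665079, 0.52344114, 0.230403  ]), 'orientation': array([-1.79903057e+02, -2.16729611e-02,  1.55663159e+02]), 'force': array([-0.96564362, -0.48819473,  0.29736746]), 'ft_torque': array([-0.02449965,  0.04149837, -0.02130199]), 'gripper_force': 0.0, 'gripper_width': 1.0025936534047215} 0.0187
```

View pics/top0.png

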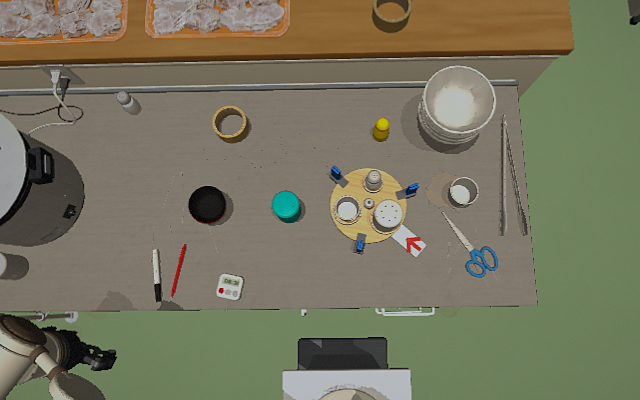

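View pics/scene0.png

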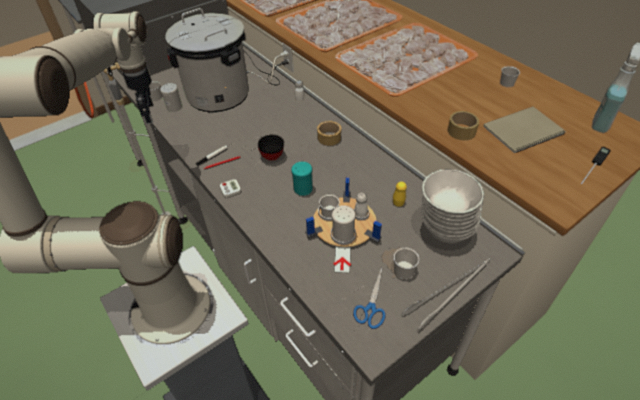

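The top view shows the turntable at about (368,205), with the salt shaker (grey dome) at (373,180), the sauce cup at (347,208) and the starch shaker at (388,215). The paddles are at (337,174), (360,245) and (411,190), and the arrow at (412,243).
Look-alikes: the yellow shaker at (381,130) and the turquoise one at (286,206). I choose the grey-domed shaker on the turntable.

```bash
cat >> h.py <<'E'
def blobs(n,p,d,lo,hi,win,amin=15):
    h=cv2.cvtColor(p,cv2.COLOR_RGB2HSV); m=cv2.inRange(h,lo,hi); w=np.zeros_like(m); w[win[1]:win[3],win[0]:win[2]]=1; m*=w
    k,l,s,c=cv2.connectedComponentsWithStats(m); out=[]
    for i in range(1,k):
        if s[i,4]<amin: continue
        v,u=np.where((l==i)&(d>0)); P=withdepth(n,np.c_[u,v],d[v,u]); out.append((c[i],s[i,4],P))
    return out
E
python3 - <<'E'
from h import *
np.set_printoptions(precision=4,suppress=True)
n='top'; p=cv2.cvtColor(cv2.imread('pics/top0.png'),cv2.COLOR_BGR2RGB); d=np.load('pics/top0.npy')
W=(310,140,445,270)
print('blue')
for c,a,P in blobs(n,p,d,(105,120,40),(130,255,255),W):
    T=P[P[:,2]>.078]; print(c,a,P[:,2].min(),P[:,2].max(),len(T),T.mean(0) if len(T) else 0)
print('red')
for c,a,P in blobs(n,p,d,(0,120,80),(8,255,255),W): print(c,a,P.mean(0))
# depth points
v,u=np.mgrid[140:270,310:445]; P=withdepth(n,np.c_[u.ravel(),v.ravel()],d[140:270,310:445].ravel())
h=cv2.cvtColor(p,cv2.COLOR_RGB2HSV)[140:270,310:445].reshape(-1,3)
wood=(h[:,0]>10)&(h[:,0]<28)&(h[:,1]>70)&(abs(P[:,2]-.02)<.006)
q=P[wood][:,:2].astype(np.float32); (cx,cy),r=cv2.minEnclosingCircle(q); print('disc',cx,cy,r,len(q))
for lo,hi,nm in((.1,.113,'salt'),(.115,.13,'starch'),(.062,.076,'cup'),(.05,.06,'btn/steelcup')):
    m=((P[:,2]>lo)&(P[:,2]<hi)).reshape(130,135).astype(np.uint8); k,l,s,c=cv2.connectedComponentsWithStats(m)
    for i in range(1,k):
        if s[i,4]>8:
            Q=P[l.ravel()==i]; print(nm,c[i]+[310,140],s[i,4],Q.mean(0),np.ptp(Q,0))
big=cv2.resize(p[140:270,310:480],None,fx=4,fy=4,interpolation=cv2.INTER_CUBIC); cv2.imwrite('pics/crop0.png',big[:,:,::-1])
E
```

```text
blue
[335.6024 172.3133] 83 0.01909669116477497 0.0915787656586402 41 [0.642  0.0193 0.0839]
[411.5517 188.5977] 87 -0.004666075985677587 0.0894470401063776 41 [ 0.596  -0.1739  0.0836]
[359.5424 245.8644] 59 0.01888119500433061 0.08912064146116894 43 [ 0.4505 -0.0378  0.0842]
red
[412.4307 243.3358] 137 [ 0.4616 -0.1774  0.0073]
disc 0.5976910591125488 -0.0776672437787056 0.14605878293514252 2287
salt [374.3223 175.8099] 121 [ 0.6184 -0.0757  0.1057] [0.03   0.0299 0.0116]
salt [382.3077 225.3077] 13 [ 0.4947 -0.0909  0.1088] [0.0129 0.0209 0.0104]
starch [388.9168 212.9931] 577 [ 0.5228 -0.1066  0.1192] [0.0658 0.0672 0.0106]
cup [335.6 172.8] 10 [0.6371 0.0193 0.0695] [0.0132 0.0202 0.0074]
cup [373.1795 183.7692] 39 [ 0.6074 -0.0754  0.0678] [0.0216 0.0381 0.0122]
cup [347.7797 205.8814] 118 [ 0.5512 -0.01    0.069 ] [0.0597 0.0627 0.0131]
cup [382.913 226.913] 23 [ 0.4966 -0.0962  0.069 ] [0.0208 0.0451 0.0132]
btn/steelcup [334.7 174. ] 10 [0.6378 0.0216 0.0549] [0.0131 0.0152 0.0089]
btn/steelcup [369.4118 185.6471] 17 [ 0.6058 -0.0667  0.0545] [0.0225 0.0273 0.008 ]
btn/steelcup [353.6429 200.7143] 14 [ 0.567  -0.0256  0.055 ] [0.0188 0.0249 0.008 ]
btn/steelcup [369.1111 202.2222] 45 [ 0.5628 -0.0648  0.0534] [0.0191 0.0205 0.0084]
```

View pics/crop0.png

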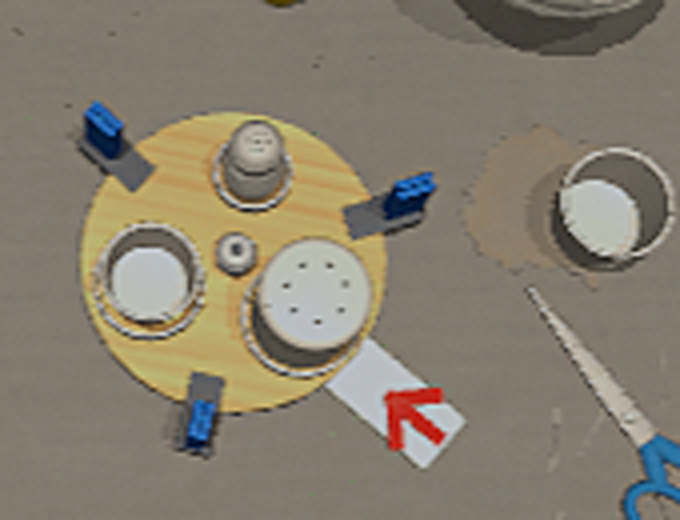

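The crop confirms my choice: the grey-domed shaker is at crop (258,150). The three paddle tops give an axis at (0.563,-0.064), matching the button, with paddle radii of 115 mm. The salt shaker is at about -13.3° and the arrow at about -132°. I'll push paddle0's ccw face clockwise by about 118°.

apply_moves --pt "-20 -10 0 0 0 0" --pt "-36 -18.5 0 0 0 0" --pt "-36 -18.5 0 0 0 0" --pt "-36 -18.5 0 0 0 0" --pt "-36 -18.5 0 0 0 0" --pt "-36 -18.5 0 0 0 0" --pt "-36 -18.5 0 0 0 0" --pt "-36 -18.5 0 0 0 0" --grip 1

```text
clock: 1.1
position: [0.4277, 0.2835, 0.2309]
orientation: [-180.0, -0.0, 155.7]
force: [0.9, -0.2, -0.1]
gripper_width: 0.001
gripper_force: 0.0
```

apply_moves --pt "-36 -18.5 0 0 0 0" --pt "-36 -18.5 0 0 0 0" --pt "-36 -18.5 0 0 0 0" --pt "-36 -18.5 0 0 0 0" --pt "-36 -18.5 0 0 0 0" --pt "-36 -18.5 0 0 0 0" --pt "-36 -18.5 0 0 0 0" --pt "-23 -12 0 0 0 0"

```text
clock: 2.1
position: [0.6201, 0.0408, 0.2305]
orientation: [-180.0, -0.1, 155.6]
force: [0.4, 0.2, 0.6]
gripper_width: 0.002
gripper_force: 0.0
```

```bash
python3 - <<'E'
from h import *
n='top'; p=cv2.cvtColor(cv2.imread('pics/top0.png'),cv2.COLOR_BGR2RGB); d=np.load('pics/top0.npy')
C=np.array([.5628,-.0644])
h=cv2.cvtColor(p,cv2.COLOR_RGB2HSV); m=((h[...,1]<40)&(h[...,2]>150))|(((h[...,0]<8)|(h[...,0]>172))&(h[...,1]>110))
w=np.zeros_like(m); w[224:262,390:432]=1; v,u=np.where(m&w); P=onz(n,np.c_[u,v],.006)[:,:2]-C
r=np.hypot(*P.T); P=P[(r>.115)&(r<.175)]; 
print(len(P),'mean ang',np.degrees(np.arctan2(*P.mean(0)[::-1])))
e,V=np.linalg.eigh(np.cov(P.T)); a=V[:,1]; print('axis ang',np.degrees(np.arctan2(*a[::-1])),np.sqrt(e))
red=(((h[...,0]<8)|(h[...,0]>172))&(h[...,1]>110))&w.astype(bool); v,u=np.where(red); R=onz(n,np.c_[u,v],.006)[:,:2]-C; print('red',np.degrees(np.arctan2(*R.mean(0)[::-1])))
rr=np.hypot(*P.T)
for lo in(.115,.125,.135,.145,.155,.165):
    s=P[(rr>=lo)&(rr<lo+.01)]; g=np.degrees(np.arctan2(s[:,1],s[:,0])); print(lo,len(s),(g.min()+g.max())/2,np.ptp(s@[-a[1],a[0]]))
s=ctrl.sense(); print(s['clock'],s['position'],s['orientation'])
E
```

```text
382 mean ang -132.0397595490988
axis ang 49.9162875704595 [0.01327183 0.01754122]
red -131.76521432822625
0.115 67 -132.00808948067376 0.042979456540517706
0.125 60 -132.11279019428724 0.0433773907058245
0.135 63 -131.83275840253378 0.04332385628061554
0.145 59 -131.91941378447822 0.04490736048071783
0.155 68 -131.64607241820696 0.050661381522245634
0.165 65 -131.95971536803327 0.043606029531617296
2.1 [0.62012521 0.04079512 0.23053195] [-1.79973192e+02 -5.42190999e-02  1.55590543e+02]
```

apply_moves --pt "0 0 10 0 0 0.047" --pt "0 0 24 0 0 0.048" --pt "0 0 26 0 0 0.048" --pt "0 0 26 0 0 0.048" --pt "0 0 26 0 0 0.048" --pt "0 0 26 0 0 0.048" --pt "0 0 20 0 0 0.048" --pt "0 0 6 0 0 0"

```text
clock: 3.1
position: [0.618, 0.0426, 0.0652]
orientation: [-179.9, -0.2, 136.5]
force: [-0.5, -0.3, 0.3]
gripper_width: 0.0
gripper_force: 0.0
```

apply_moves --pt "-2 0 0 0 0 0" --pt "-2 0 0 0 0 0" --pt "-2 0 0 0 0 0" --pt "-2 0 0 0 0 0" --pt "-2 0 0 0 0 0" --pt "-2 0 0 0 0 0" --pt "-2 0 0 0 0 0" --pt "0 0 0 0 0 0"

```text
clock: 4.1
position: [0.6298, 0.0326, 0.0673]
orientation: [180.0, 0.0, 136.5]
force: [0.4, -0.3, -0.3]
gripper_width: 0.005
gripper_force: 0.0
```

```bash
python3 - <<'E'
from h import *
p,d=grab('scene','s1'); p=p[100:300,220:440]; cv2.imwrite('pics/s1c.png',cv2.resize(p,None,fx=3,fy=3)[:,:,::-1])
s=ctrl.sense(); P=s['position'][:2]-[.5628,-.0644]; a=np.radians(46.6); print(s['position'],s['orientation'],s['force'],P@[np.cos(a),np.sin(a)],P@[-np.sin(a),np.cos(a)])
E
```

```text
[0.62974753 0.03273868 0.06728654] [-1.79999809e+02 -6.92251964e-04  1.36464995e+02] [-0.24981521  0.03538695 -0.31653334] 0.11657731353223424 0.018100392543467222
```

View pics/s1c.png

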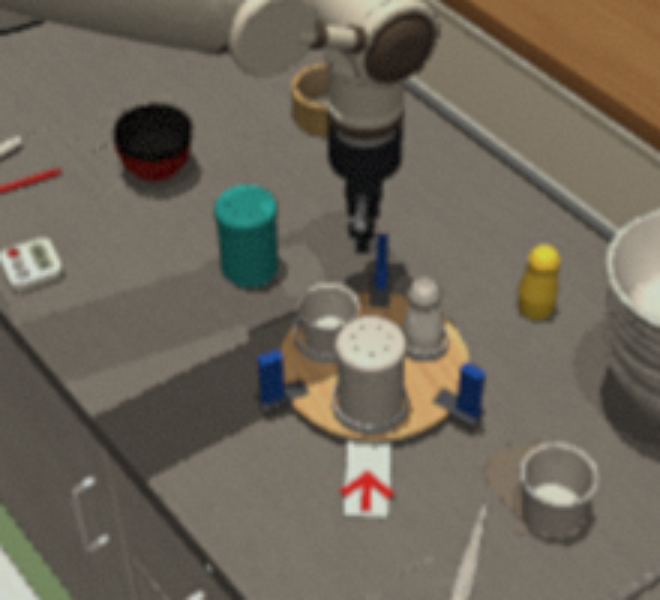

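The finger is at crop (362,245), just beside the ccw face of paddle0 at (381,265), and clear of everything else. Now pushing along the arc.

apply_moves --pt "-2.33 0.33 3 0 0 0.02" --pt "-2.33 0.33 2 0 0 0.02" --pt "-3.5 0.5 0 0 0 0.03" --pt "-4.67 0.63 0 0 0 0.04" --pt "-4.67 0.63 0 0 0 0.04" --pt "-4.67 0.63 0 0 0 0.04" --pt "-4.67 0.63 0 0 0 0.04" --pt "-4.67 0.63 0 0 0 0.04"

```text
clock: 5.15
position: [0.6534, 0.0111, 0.0623]
orientation: [180.0, -0.0, 120.8]
force: [-0.5, 2.7, -1.1]
gripper_width: 0.002
gripper_force: 0.7
```

```bash
cat >> h.py <<'E'
C=np.array([.5628,-.0644])
def status(f):
    p,d=grab('top',f); s=ctrl.sense()
    for c,a,P in blobs('top',p,d,(105,120,40),(130,255,255),(310,140,445,270)):
        T=P[P[:,2]>.078]
        if len(T)<10: continue
        m=T.mean(0)[:2]-C; g=np.degrees(np.arctan2(m[1],m[0])); print('paddle',len(T),round(np.hypot(*m),4),round(g,2),'salt-offset mod120',round((g-60+131.9+60)%120-60,2))
    P=s['position'][:2]-C; a=np.radians(s['orientation'][2]-90); print('tcp r,y',P@[np.cos(a),np.sin(a)],P@[-np.sin(a),np.cos(a)],'ang',np.degrees(a),s['position'][2],s['clock'],s['force'])
E
python3 -c "
from h import *
status('t1')"
```

```text
paddle 47 0.114 -87.76 salt-offset mod120 -15.86
paddle 16 0.1137 154.28 salt-offset mod120 -13.82
tcp r,y 0.11651435056688922 0.017819437094815302 ang 30.764016958378804 0.062465320451469006 5.2 [-0.62133795  0.33548615  0.30235596]
```

apply_moves --pt "-4.67 0.63 0 0 0 0.04" --pt "-4.67 0.63 0 0 0 0.04" --pt "-4.67 0.63 0 0 0 0.04" --pt "-4.67 0.63 0 0 0 0.04" --pt "-4.67 0.63 0 0 0 0.04" --pt "-4.67 0.63 0 0 0 0.04" --pt "-4.67 0.63 0 0 0 0.04" --pt "-4.67 0.63 0 0 0 0.04"

```text
clock: 6.2
position: [0.6724, -0.0212, 0.0624]
orientation: [180.0, 0.0, 102.5]
force: [0.4, 1.1, 0.5]
gripper_width: 0.0
gripper_force: 0.7
```

apply_moves --pt "-4.67 0.63 0 0 0 0.04" --pt "-4.67 0.63 0 0 0 0.04" --pt "-4.67 0.63 0 0 0 0.04" --pt "-4.67 0.63 0 0 0 0.04" --pt "-4.67 0.63 0 0 0 0.04" --pt "-4.67 0.63 0 0 0 0.04" --pt "-4.67 0.63 0 0 0 0.04" --pt "-4.67 0.63 0 0 0 0.04"

```text
clock: 7.2
position: [0.6803, -0.0579, 0.0623]
orientation: [180.0, 0.0, 84.2]
force: [1.0, 1.2, 0.8]
gripper_width: -0.0
gripper_force: 0.7
```

apply_moves --pt "-4.67 0.63 0 0 0 0.04" --pt "-4.67 0.63 0 0 0 0.04" --pt "-4.67 0.63 0 0 0 0.04" --pt "-4.67 0.63 0 0 0 0.04" --pt "-4.67 0.63 0 0 0 0.04" --pt "-4.67 0.63 0 0 0 0.04" --pt "-4.67 0.63 0 0 0 0.04" --pt "-4.67 0.63 0 0 0 0.04"

```text
clock: 8.2
position: [0.6763, -0.0953, 0.0623]
orientation: [180.0, 0.0, 65.8]
force: [1.4, 1.0, 0.3]
gripper_width: -0.0
gripper_force: 0.7
```

```bash
python3 -c "
from h import *
status('t2')
p,d=grab('scene','s2'); p=p[100:300,220:440]; cv2.imwrite('pics/s2c.png',cv2.resize(p,None,fx=3,fy=3)[:,:,::-1])"
```

```text
paddle 40 0.1148 96.22 salt-offset mod120 48.12
paddle 39 0.1143 -143.93 salt-offset mod120 47.97
tcp r,y 0.11618350257783575 0.017746436254725086 ang -24.242910756114313 0.0622758371666831 8.25 [ 0.74594267 -1.11774886  0.05353457]
```

View pics/s2c.png

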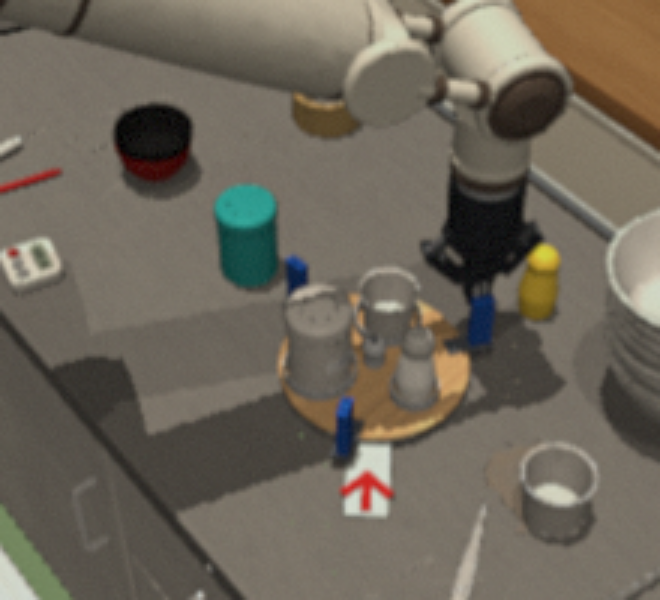

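The scene is as planned: the finger is behind paddle0 at crop (482,320) and the shakers are upright. About 48° is left.

apply_moves --pt "-4.67 0.63 0 0 0 0.04" --pt "-4.67 0.63 0 0 0 0.04" --pt "-4.67 0.63 0 0 0 0.04" --pt "-4.67 0.63 0 0 0 0.04" --pt "-4.67 0.63 0 0 0 0.04" --pt "-4.67 0.63 0 0 0 0.04" --pt "-4.67 0.63 0 0 0 0.04" --pt "-4.67 0.63 0 0 0 0.04"

```text
clock: 9.3
position: [0.6607, -0.1294, 0.0623]
orientation: [180.0, -0.0, 47.5]
force: [-0.1, 2.0, -0.5]
gripper_width: 0.002
gripper_force: 0.7
```

apply_moves --pt "-4.67 0.63 0 0 0 0.04" --pt "-4.67 0.63 0 0 0 0.04" --pt "-4.67 0.63 0 0 0 0.04" --pt "-4.67 0.63 0 0 0 0.04" --pt "-4.67 0.63 0 0 0 0.04" --pt "-4.67 0.63 0 0 0 0.04" --pt "-4.67 0.63 0 0 0 0.04" --pt "-4.67 0.63 0 0 0 0.04"

```text
clock: 10.3
position: [0.6352, -0.157, 0.0624]
orientation: [180.0, -0.0, 29.2]
force: [1.4, 1.1, 0.5]
gripper_width: 0.003
gripper_force: 0.7
```

apply_moves --pt "-3.5 0.5 0 0 0 0.03" --pt "-2.33 0.33 0 0 0 0.02" --pt "-2.33 0.33 0 0 0 0.02" --pt "-2.33 0.33 0 0 0 0.02" --pt "-1.17 0.17 0 0 0 0.01" --pt "-1.17 0.17 0 0 0 0.01" --pt "0 0 0 0 0 0" --pt "0 0 0 0 0 0"

```text
clock: 11.3
position: [0.6247, -0.1643, 0.0623]
orientation: [180.0, 0.0, 23.0]
force: [0.5, 0.9, 0.1]
gripper_width: -0.001
gripper_force: 0.2
```

```bash
python3 -c "
from h import *
status('t3')"
```

```text
paddle 45 0.1146 52.78 salt-offset mod120 4.68
tcp r,y 0.1161404854777447 0.017895307327126034 ang -66.97271708359588 0.0622406933406376 11.35 [ 0.17738561 -0.62764412  0.59879546]
```

apply_moves --pt "-1.17 0.17 0 0 0 0.01" --pt "-1.17 0.17 0 0 0 0.01" --pt "-1.17 0.17 0 0 0 0.01" --pt "-1.17 0.17 0 0 0 0.01" --pt "-1.17 0.17 0 0 0 0.01" --pt "-1.17 0.17 0 0 0 0.01" --pt "-0.6 0.09 0 0 0 0.005" --pt "0 0 0 0 0 0"

```text
clock: 12.35
position: [0.618, -0.168, 0.0623]
orientation: [180.0, 0.0, 19.3]
force: [0.4, -0.7, -0.3]
gripper_width: -0.0
gripper_force: 0.4
```

apply_moves --pt "5 0 0 0 0 0" --pt "10 0 0 0 0 0" --pt "0 0 -20 0 0 0" --pt "0 0 -40 0 0 0" --pt "0 0 -50 0 0 0" --pt "40 0 -30 0 0 0" --pt "55 0 0 0 0 0" --pt "40 0 0 0 0 0"

```text
clock: 13.35
position: [0.7617, -0.1176, 0.2051]
orientation: [179.9, -0.2, 19.3]
force: [-0.3, -1.1, -0.0]
gripper_width: -0.003
gripper_force: 0.0
```

```bash
python3 -c "
from h import *
status('t4')
p=cv2.imread('pics/t4.png'); cv2.imwrite('pics/t4c.png',cv2.resize(p[130:280,300:500],None,fx=4,fy=4))"
```

```text
paddle 40 0.1161 48.86 salt-offset mod120 0.76
paddle 42 0.1134 -70.95 salt-offset mod120 0.95
tcp r,y 0.11493687065103728 0.17296785611194204 ang -70.55475739847162 0.2024796159386552 13.4 [-1.54784636  1.81512777 -0.52058326]
```

View pics/t4c.png

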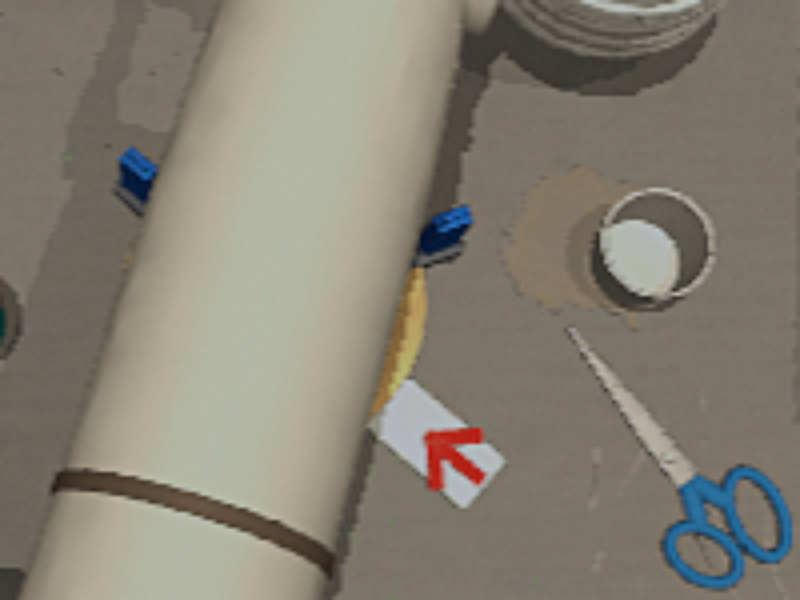

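The arm hides the turntable at crop (280,300), leaving paddles at (135,175) and (445,235). I'll swing it aside for a clean measurement.

apply_moves --pt "-11 -40 0 0 0 0" --pt "-11 -44 0 0 0 0" --pt "-11 -44 0 0 0 0" --pt "-11 -44 0 0 0 0" --pt "-11 -44 0 0 0 0" --pt "-11 -44 0 0 0 0" --pt "-11 -44 0 0 0 0" --pt "-11 -44 0 0 0 0"

```text
clock: 14.4
position: [0.561, 0.1822, 0.204]
orientation: [180.0, -0.1, 19.3]
force: [0.6, 0.5, 0.5]
gripper_width: 0.001
gripper_force: 0.0
```

```bash
cat > m.py <<'E'
from h import *
import sys
f=sys.argv[1]; status(f); n='top'
p=cv2.cvtColor(cv2.imread(f'pics/{f}.png'),cv2.COLOR_BGR2RGB); d=np.load(f'pics/{f}.npy')
L=[]
for c,a,P in blobs(n,p,d,(105,120,40),(130,255,255),(310,140,445,270)):
    T=P[P[:,2]>.078]
    if len(T)>10: L.append(T.mean(0)[:2])
L=np.array(L); 
if len(L)==3:
    c=L.mean(0); g=np.degrees(np.arctan2(*(L-c).T[::-1])); print('centre',c,'offs',(g-60+131.9+60)%120-60)
    h=cv2.cvtColor(p,cv2.COLOR_RGB2HSV); m=((h[...,1]<40)&(h[...,2]>150))|(((h[...,0]<8)|(h[...,0]>172))&(h[...,1]>110))
    w=np.zeros_like(m); w[224:262,390:432]=1; v,u=np.where(m&w); P=onz(n,np.c_[u,v],.006)[:,:2]-c
    r=np.hypot(*P.T); P=P[(r>.115)&(r<.175)]; print('tongue',len(P),np.degrees(np.arctan2(*P.mean(0)[::-1])))
v,u=np.mgrid[140:270,310:445]; P=withdepth(n,np.c_[u.ravel(),v.ravel()],d[140:270,310:445].ravel())
Q=P[(P[:,2]>.095)&(P[:,2]<.113)&(np.hypot(P[:,0]-.524,P[:,1]+.107)<.03)]; q=Q.mean(0)[:2]-C; print('salt',len(Q),np.hypot(*q),np.degrees(np.arctan2(*q[::-1])))
E
python3 m.py t5
```

```text
paddle 44 0.1148 48.99 salt-offset mod120 0.89
paddle 42 0.1139 -71.07 salt-offset mod120 0.83
paddle 43 0.1148 168.91 salt-offset mod120 0.81
tcp r,y -0.23836659181960076 0.0792986284990208 ang -70.48259254592463 0.20384745361095333 14.45 [-0.09345415  5.27966212 -1.26608214]
centre [ 0.56270145 -0.06409187] offs [0.75147407 0.82934743 0.9565573 ]
tongue 379 -131.91009414008687
salt 149 0.056819953957542364 -129.58431975628372
```

```bash
cat > k.py <<'E'
from h import *
import sys
from scipy.optimize import least_squares
def salt(n,f,guess):
    d=np.load(f'pics/{f}.npy'); v,u=np.where(d>0); P=withdepth(n,np.c_[u,v],d[v,u])
    Q=P[(np.hypot(P[:,0]-guess[0],P[:,1]-guess[1])<.027)&(P[:,2]>.088)&(P[:,2]<.116)]
    r=least_squares(lambda s:np.linalg.norm(Q-s[:3],axis=1)-s[3],[*guess,.095,.016],loss='soft_l1',f_scale=.001)
    s=r.x; q=s[:2]-C; print(n,f,'sphere',len(Q),s.round(4),'rms',np.sqrt(np.mean(r.fun**2)).round(4),'r',np.hypot(*q).round(4),'ang',np.degrees(np.arctan2(*q[::-1])).round(2))
def disc(n,f):
    p=cv2.cvtColor(cv2.imread(f'pics/{f}.png'),cv2.COLOR_BGR2RGB); h=cv2.cvtColor(p,cv2.COLOR_RGB2HSV)
    m=cv2.inRange(h,(10,80,120),(28,255,255)); k,l,s,c=cv2.connectedComponentsWithStats(m)
    v,u=np.where(m>0); P=onz(n,np.c_[u,v],.02)[:,:2]-C; P=P[np.hypot(*P.T)<.108]
    H=cv2.convexHull(P.astype(np.float32)).reshape(-1,2)
    r=least_squares(lambda s:np.hypot(*(H-s[:2]).T)-s[2],[0,0,.1],loss='soft_l1',f_scale=.001).x; print(n,f,'disc centre-C mm, r',(r*1e3).round(2))
def tongue(n,f):
    p=cv2.cvtColor(cv2.imread(f'pics/{f}.png'),cv2.COLOR_BGR2RGB); h=cv2.cvtColor(p,cv2.COLOR_RGB2HSV)
    m=((h[...,1]<45)&(h[...,2]>150))|(((h[...,0]<8)|(h[...,0]>172))&(h[...,1]>110)); v,u=np.where(m); P=onz(n,np.c_[u,v],.006)[:,:2]-C
    r=np.hypot(*P.T); g=np.degrees(np.arctan2(P[:,1],P[:,0])); o=(r>.12)&(r<.172)&(abs(g+132)<14); P=P[o]
    print(n,f,'tongue',len(P),'ang',np.degrees(np.arctan2(*P.mean(0)[::-1])).round(2))
def paddles(n,f):
    p=cv2.cvtColor(cv2.imread(f'pics/{f}.png'),cv2.COLOR_BGR2RGB); d=np.load(f'pics/{f}.npy')
    L=[]
    for c,a,P in blobs(n,p,d,(105,120,40),(130,255,255),(290,140,445,270)):
        T=P[P[:,2]>.076]; g=T.mean(0)[:2]-C if len(T)>8 else [1,1]
        if np.hypot(*g)<.13: L.append(T.mean(0)[:2])
    L=np.array(L); c=L.mean(0); print(n,f,'paddles',len(L),c.round(4),(np.degrees(np.arctan2(*(L-c).T[::-1]))+60)%120-60)
if __name__=='__main__':
    f=sys.argv[1]; grab('scene','s'+f)
    salt('top','top0',(.618,-.076)); salt('scene','scene0',(.618,-.076))
    for n,g in(('top','top0'),('scene','scene0'),('top',f),('scene','s'+f)): disc(n,g); tongue(n,g); paddles(n,g)
    salt('top',f,(.525,-.107)); salt('scene','s'+f,(.525,-.107))
E
python3 k.py t5
```

```text
top top0 sphere 154 [ 0.6198 -0.0762  0.0929  0.017 ] rms 0.0018 r 0.0582 ang -11.66
scene scene0 sphere 101 [ 0.6206 -0.0779  0.095   0.0159] rms 0.002 r 0.0593 ang -13.16
top top0 disc centre-C mm, r [ 0.63  0.8  99.38]
top top0 tongue 336 ang -132.01
top top0 paddles 3 [ 0.5625 -0.064 ] [46.42973898 46.88485782 46.82145541]
scene scene0 disc centre-C mm, r [  2.82  -0.3  100.26]
scene scene0 tongue 193 ang -130.87
scene scene0 paddles 3 [ 0.5632 -0.0675] [46.39086912 46.11260417 46.57585417]
top t5 disc centre-C mm, r [ 0.53  0.8  99.4 ]
top t5 tongue 334 ang -131.96
top t5 paddles 3 [ 0.5626 -0.0639] [48.76485017 48.93272873 49.05834717]
scene st5 disc centre-C mm, r [ 2.03 -1.18 99.4 ]
scene st5 tongue 192 ang -130.81
scene st5 paddles 3 [ 0.5634 -0.0676] [48.77829463 48.42605429 48.69069353]
top t5 sphere 161 [ 0.528  -0.1094  0.0926  0.0171] rms 0.0015 r 0.0568 ang -127.71
scene st5 sphere 105 [ 0.5291 -0.1104  0.0938  0.0164] rms 0.0022 r 0.057 ang -126.21
```

```bash
cat > cap.py <<'E'
from k import *
Cs={'top':np.array([.5626,-.0640]),'scene':np.array([.5633,-.0675])}
def cap(n,ds,guess):
    d=np.median(ds,0); v,u=np.where(d>0); P=withdepth(n,np.c_[u,v],d[v,u])
    Q=P[(np.hypot(P[:,0]-guess[0],P[:,1]-guess[1])<.03)]
    zt=np.percentile(Q[Q[:,2]<.12][:,2],99)
    for dz in(.004,.007,.011):
        T=Q[(Q[:,2]>zt-dz)&(Q[:,2]<.12)]; q=np.array([(T[:,0].min()+T[:,0].max())/2,(T[:,1].min()+T[:,1].max())/2])-Cs[n]; m=T.mean(0)[:2]-Cs[n]
        print(n,zt.round(4),dz,len(T),'mid',np.hypot(*q).round(4),np.degrees(np.arctan2(*q[::-1])).round(2),'mean',np.hypot(*m).round(4),np.degrees(np.arctan2(*m[::-1])).round(2))
if __name__=='__main__':
    for n,f in(('top','top0'),('scene','scene0')): cap(n,[np.load(f'pics/{f}.npy')],(.619,-.077))
    for n in('top','scene'): cap(n,[ctrl.grab_frame(n)[1] for _ in range(5)],(.525,-.107))
E
python3 cap.py
python3 -c "
import cv2
p=cv2.imread('pics/st5.png');q=cv2.imread('pics/t5.png')
import numpy as np
a=cv2.resize(p[170:290,290:410],(390,390),interpolation=2);b=cv2.resize(q[160:260,330:430],(390,390),interpolation=2)
cv2.imwrite('pics/both5.png',np.hstack([a,b]))"
```

```text
top 0.1105 0.004 55 mid 0.0587 -12.86 mean 0.0573 -12.52
top 0.1105 0.007 88 mid 0.0583 -11.97 mean 0.0581 -12.42
top 0.1105 0.011 122 mid 0.0573 -11.49 mean 0.0572 -11.89
scene 0.1108 0.004 28 mid 0.0574 -11.94 mean 0.058 -12.71
scene 0.1108 0.007 48 mid 0.0577 -10.55 mean 0.0574 -11.89
scene 0.1108 0.011 66 mid 0.0568 -10.73 mean 0.0559 -12.87
top 0.11 0.004 70 mid 0.0575 -127.73 mean 0.0575 -128.05
top 0.11 0.007 107 mid 0.0581 -128.04 mean 0.0573 -128.38
top 0.11 0.011 139 mid 0.0581 -127.34 mean 0.0578 -129.02
scene 0.1096 0.004 44 mid 0.0562 -130.22 mean 0.0567 -129.19
scene 0.1096 0.007 59 mid 0.055 -127.43 mean 0.0577 -128.62
scene 0.1096 0.011 76 mid 0.056 -127.75 mean 0.0591 -128.62
```

View pics/both5.png

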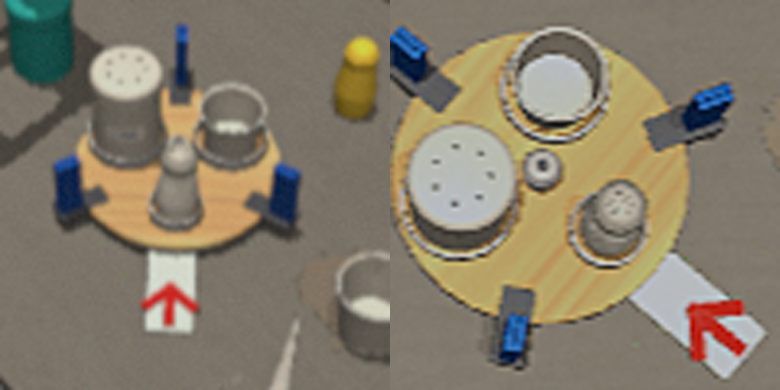

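Both crops show all three containers upright. The shaker's dome, at (180,160) on the left and (618,205) on the right, sits slightly counter-clockwise of the arrow line because of socket play. The turntable itself is about 0.7° short, and the shaker 2–3°. I'll go back and nudge about 1.7° clockwise.

apply_moves --pt "-5 40 0 0 0 0" --pt "-6 44 0 0 0 0" --pt "-6 44 0 0 0 0" --pt "-6 44 0 0 0 0" --pt "-6 44 0 0 0 0" --pt "-6 44 0 0 0 0" --pt "-6 44 0 0 0 0" --pt "-6 44 0 0 0 0"

```text
clock: 16.0
position: [0.6324, -0.1648, 0.2022]
orientation: [-180.0, 0.0, 19.3]
force: [0.5, -0.4, 0.5]
gripper_width: -0.003
gripper_force: 0.0
```

apply_moves --pt "0 0 10 0 0 0" --pt "0 0 25 0 0 0" --pt "0 0 25 0 0 0" --pt "0 0 25 0 0 0" --pt "0 0 25 0 0 0" --pt "0 0 20 0 0 0" --pt "0 0 10 0 0 0" --pt "0 0 0 0 0 0"

```text
clock: 17.0
position: [0.6319, -0.1626, 0.0617]
orientation: [-179.9, 0.0, 19.3]
force: [0.3, 0.1, 0.6]
gripper_width: 0.003
gripper_force: 0.0
```

```bash
python3 -c "
from h import *
status('t6')"
```

```text
paddle 42 0.1149 48.84 salt-offset mod120 0.74
tcp r,y 0.11610767286083988 0.03324138122997053 ang -70.6976346315941 0.06268205807757243 17.05 [ 0.35194507 -0.09882435  0.69564839]
```

apply_moves --pt "-5 0 0 0 0 0" --pt "-5 0 0 0 0 0" --pt "-4 0 0 0 0 0" --pt "-1 0 0 0 0 0" --pt "-0.9 0.13 0 0 0 0.0075" --pt "-0.9 0.13 0 0 0 0.0075" --pt "-0.9 0.13 0 0 0 0.0075" --pt "-0.8 0.11 0 0 0 0.0065"

```text
clock: 18.05
position: [0.6151, -0.1696, 0.0625]
orientation: [180.0, -0.0, 17.6]
force: [2.0, -0.1, 0.9]
gripper_width: -0.001
gripper_force: 0.7
```

apply_moves --pt "0 0 0 0 0 0" --pt "5 0 0 0 0 0" --pt "10 0 0 0 0 0" --pt "0 0 -30 0 0 0" --pt "0 0 -50 0 0 0" --pt "0 0 -50 0 0 0" --pt "0 0 -10 0 0 0" --pt "0 0 0 0 0 0"

```text
clock: 19.05
position: [0.6297, -0.1649, 0.2026]
orientation: [180.0, -0.0, 17.7]
force: [-0.2, -0.4, -0.6]
gripper_width: -0.001
gripper_force: 0.0
```

apply_moves --pt "6 -40 0 0 0 0" --pt "6 -44 0 0 0 0" --pt "6 -44 0 0 0 0" --pt "6 -44 0 0 0 0" --pt "6 -44 0 0 0 0" --pt "6 -44 0 0 0 0" --pt "6 -44 0 0 0 0" --pt "5 -44 0 0 0 0"

```text
clock: 20.05
position: [0.5669, 0.1822, 0.1994]
orientation: [-179.9, 0.3, 17.6]
force: [-0.8, -0.2, 0.4]
gripper_width: 0.002
gripper_force: 0.0
```

```bash
python3 m.py t7; python3 k.py t7|tail -8; python3 cap.py | tail -6
python3 -c "
import cv2
p=cv2.imread('pics/st7.png');q=cv2.imread('pics/t7.png')
import numpy as np
a=cv2.resize(p[170:290,290:410],(390,390),interpolation=2);b=cv2.resize(q[160:260,330:430],(390,390),interpolation=2)
cv2.imwrite('pics/both7.png',np.hstack([a,b]))"
```

```text
paddle 40 0.1152 47.35 salt-offset mod120 -0.75
paddle 46 0.1147 -72.92 salt-offset mod120 -1.02
paddle 44 0.115 167.12 salt-offset mod120 -0.98
tcp r,y -0.23880744231314416 0.07943710917912362 ang -72.15347382137745 0.19936652801591204 20.1 [-3.13302312  4.09384775 -0.28535644]
centre [ 0.56269699 -0.06416056] offs [-0.87178284 -1.0015575  -0.87711641]
tongue 376 -131.89299619906288
salt 153 0.05740508228769813 -131.34631349833563
top t7 disc centre-C mm, r [ 0.5   0.69 99.48]
top t7 tongue 333 ang -131.93
top t7 paddles 3 [ 0.5627 -0.064 ] [47.26379719 47.08990561 47.29547478]
scene st7 disc centre-C mm, r [ 2.46 -0.89 99.88]
scene st7 tongue 193 ang -130.86
scene st7 paddles 3 [ 0.5634 -0.0671] [47.02855378 46.94360551 46.97792624]
top t7 sphere 159 [ 0.5266 -0.1085  0.0929  0.0171] rms 0.0018 r 0.0571 ang -129.33
scene st7 sphere 106 [ 0.5287 -0.1086  0.0929  0.0171] rms 0.0018 r 0.0558 ang -127.68
top 0.1097 0.004 71 mid 0.0566 -130.23 mean 0.0573 -129.81
top 0.1097 0.007 101 mid 0.0563 -129.61 mean 0.0573 -130.32
top 0.1097 0.011 138 mid 0.0579 -129.2 mean 0.0578 -130.25
scene 0.1097 0.004 40 mid 0.0555 -130.25 mean 0.0565 -129.57
scene 0.1097 0.007 59 mid 0.0561 -129.91 mean 0.0576 -129.98
scene 0.1097 0.011 78 mid 0.0559 -131.07 mean 0.0588 -130.28
```

View pics/both7.png

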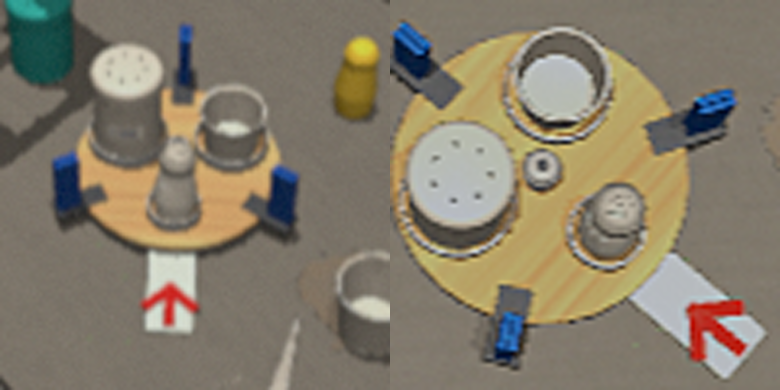

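In the final view the turntable has gone about 0.9° past the arrow line and the shaker measures 1–2° short of it, within its socket play. Everything is upright and the arm is clear, so I'm handing in.

```bash
python3 -c "
from cell import ctrl
print(ctrl.job_done())"
```

```text
the job is handed in; nothing more can be done
None
```

I pushed the turntable about 119° clockwise with a fingertip on one paddle and handed the job in at about 21 s. The salt shaker now stands at the red arrow, about 1–2° short of exact line as best the cameras show, and everything I could see in the last views was upright and in place.

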